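# Load the inspection carriage and slide it to the index mark

## Task

Load the inspection carriage: lower the flanged ring, flange down, onto its upright spindle and then the plain collar on top of it, each fully home and set down gently rather than dropped. Then take the carriage's black grip and slide the loaded carriage along its track until its dark pointer fin is in line with the blade of the index clip beside the track, and let go. Leave the wafer cassette, the pack of wipes and the wand where they are.

Things in the scene. Friction and masses are not known exactly. Their poses are not given: they have to be found in the camera images.
- stage: Fixed grey base of the linear stage, 100 x 420 x 20 mm, on the bench. Origin: centre of its underside. Its y axis runs along the track (the carriage slides along it), its z axis is up.
- carriage (a joint): Carriage slide along the stage's +y, in m: 0 at the -y end stop, 0.20 at the +y end stop; needs about 3 N and stays where left. Aluminium plate 84 (x) x 190 (y) x 12 mm, top face 40 mm above the bench, with the spindle near its -y end, the grip near its +y end (115 mm from the spindle, centre to centre) and the pointer fin.
- spindle_foot (a point): Foot of the steel spindle: on its axis, level with the carriage plate's top face (40 mm above the bench). The spindle stands upright, 20 mm in diameter and 68 mm tall above this point, its last 12 mm tapering to 12 mm. Axes as the stage's.
- slide_grip (a point): Centre of the carriage's black ribbed grip, a block 46 mm (stage x) x 22 mm (stage y) x 45 mm high standing on the plate; this point is 26 mm above the plate's top face, 19 mm below the grip's top. Axes as the stage's.
- pointer (a point): Tip of the carriage's pointer: the outer top end of a dark steel upright fin 5 mm thick and 26 mm high on the plate's +x long edge, directly beside the grip; 54 mm above the bench. Axes as the stage's. It is at the mark when level, along the track, with the clip's blade.
- clip: Fixed index clip by the stage's +x long side: black block 50 x 32 x 36 mm with a dark steel upright blade on top, 5 mm thick, 55 mm long, top 54 mm above the bench, facing the carriage's pointer across a 4 to 9 mm gap. Origin: on the bench under the blade's inner end, in its mid plane; x axis along the blade away from the stage, y axis along the track (parallel to the stage's y).
- seat: Flanged aluminium ring, loose, lying flange down: flange 90 mm in diameter and 8 mm thick, above it a hub 56 mm in diameter; 34 mm high overall, bore 24 mm right through, 0.22 kg. Origin: centre of its underside, z along the bore. Home: origin at the spindle's foot.
- collar: Plain steel collar, loose, lying flat: 60 mm in diameter, 24 mm high, bore 24 mm right through, 0.25 kg. Origin: centre of its underside, z along the bore; either face may be down. Home: its lower face on the flanged ring's top, 34 mm above the spindle's foot.
- collar_mid (a point): Centre of the plain collar, 12 mm from either face; at home it is 46 mm above the spindle's foot.
- cassette: Bystander: open black wafer cassette with wafers, 130 x 170 x 100 mm (wafers up to 115 mm), 0.9 kg. Origin: centre of its underside.
- wipes: Bystander: white pack of wipes, 120 x 200 x 56 mm, 0.5 kg. Origin: centre of its underside.
- wand: Bystander: thin black wafer wand lying between the robot and the stage, 200 mm long along its y axis, 14 mm high. Origin: on its underside near the middle.

How it is judged:
By the outcome, as a careful person would: the job done as asked, in the order asked, and still so for the second after the job is handed in, with the robot touching nothing.
It also fails if it takes over 66 s, if anything falls off the work surface, if the arm or the gripper's body presses on something with over 40 N, if the wrist force passes 120 N, or if a joint passes its speed limit or range.

## Robot

A 6-joint arm with a two-finger parallel gripper is mounted at the origin on the work surface. World frame = base frame: x ahead of the robot, y to its left, z up, the work surface at z = 0. Lengths are in mm, angles in rad, forces in N, time in s.
With the tool pointing down it reaches from about 400 to 925 mm from the base axis. Payload 12.5 kg.
Tool frame: the origin (TCP) lies at the very end of the fingers, on their centre line; the grasp point (between the pads) lies behind it (env.grip_depth is the z of the grasp point in the tool frame, in mm); z points along the fingers, y is the line along which they close (so a half turn about z gives the same grasp; the last joint's range is limited). The gripper opens to 95 mm and grips with 3 to 60 N. Pads are 20 mm wide; open, the fingers measure 119 mm over their backs; the gripper's body (75 mm by 180 mm) begins 59 mm behind the grasp point.
Start: joints at [-1.346, 0.491, 1.559, -0, 1.092, -0.106], TCP at [203.023, -591.125, 214.661] pointing down, gripper open.
Joint ranges: [-3.1, 3.1], [-0.84, 2.19], [0.05, 2.79], [-1.13, 4.28], [0.06, 2.93], [-2.69, 2.69]. Speed limits (rad/s): [2.22, 2.22, 2.79, 3.14, 3.14, 3.14].

## Interface

Orientations are given as [roll, pitch, yaw] about the fixed x, y, z axes, in that order (R = Rz(yaw) Ry(pitch) Rx(roll)).
In Python, from cell import env, optics gives the robot as it stands.
- The arm moves only by the tool step_arm, never from a script. Its argument "moves" is a list of rows, each an object of numbers: "tx", "ty", "tz": the shift along the tool's x, y, z in mm; "roll": the turn about the tool's z in rad. In form: [{"tx": .., "ty": .., "tz": .., "roll": ..}, ...]. A call has 1 to 12 rows; each row is the pose to reach, as a shift and turn from the pose commanded when the call began, along the tool's axes at that moment; what a row does not reach only later rows make up. A row lasts 1/12 s, in which the tool goes at most 41.7 mm and 7.16 degrees, less where a joint would pass 70% of its speed; a pose out of reach is approached as far as the arm can. A call with a gripper value outside its range is refused whole. "grip" is the finger opening in mm, from 0 to 95.1, set as the call begins (left out, the last holds). The fingers move at their own pace and stop on an object; the grip force is fixed at half the most. Time passes only in rows, so rows that repeat a pose let the fingers close. It gives the time, the measured TCP pose, the force, the opening and the grip force at its end, in the units of the state.
- env.state(): the state, without advancing time (a new reading comes with each control period).
- optics.read_camera(name): name is "scene" or "top" or "wrist"; returns a dict with "pixels" (420x560x3 uint8, blue, green, red), "mtx" (3x3 intrinsics, pixels), "dist" ([k1, k2, p1, p2, k3] as OpenCV has them; the pictures are not rectified), "view" (4x4, takes a point from world to camera coordinates). Camera axes: x right, y down, z forward; pixel columns grow to the right and rows downward; lengths in mm; the calibration is good to about 2 mm. A picture is of the moment at which its call begins. There is no depth.
- env.job_done(): hands the job in; it is judged then, once.
The state is a dict: "t": time; "joints": joint angles; "qvel": joint speeds; "tau": joint torques, N m; "eef_pos": TCP position; "tcp_rot": TCP orientation; "ft_force": force on the tool from outside, world axes, zero at the start; "moment": the same for the moment, N m; "opening": opening from 0.0 (shut) to 1.0 (fully open); "grip_force": force on a finger pad.
Only numpy, scipy, OpenCV 4.12 (cv2) and the standard library are available. Lean on these libraries where they do the work, as an engineer would, in place of code of your own. Each camera call takes 0.05 s, during which the arm holds its last target. There are 200 camera calls.

## Working session

There is one attempt and no reset: what is moved stays moved. The work goes in short steps, Python scripts to look and compute and a tool call to move; the robot and the scene stay as the last step left them, time stands still between calls to the robot, and variables do not carry over. Pictures are saved under pics/ and viewed, at most 10 in all, crops included, and the job is handed in when it is done.

Besides the shell and the picture viewer there is one more tool, called after "Emit:" by a JSON object that holds its "fn" and its "kwargs". step_arm: Moves the arm, as the interface text tells. Its arguments: {"type":"object","properties":{"moves":{"type":"array"},"grip":{"type":"number"}},"required":["moves"]}

```bash
mkdir -p pics; ls; python3 - <<'E'
from cell import env, optics
import cv2,pickle
print(env.state(), env.grip_depth)
for n in ("scene","top"):
    d=optics.read_camera(n); cv2.imwrite(f"pics/{n}0.png",cv2.resize(d["pixels"],None,fx=1.42,fy=1.42,interpolation=cv2.INTER_CUBIC)); pickle.dump(d,open(f"{n}0.pkl","wb"))
    print(n,d["mtx"],d["dist"],d["view"])
E
```

```text
pics
{'t': 0.0, 'joints': array([-1.34559221e+00,  4.91542445e-01,  1.55943779e+00,  1.22094016e-05,
        1.09168848e+00, -1.05623321e-01]), 'qvel': array([ 0.00030271, -0.00014921, -0.0002518 ,  0.00034195,  0.00066683,
        0.00090197]), 'tau': array([-1.03592552e-03, -6.12643290e+01, -2.58189100e+01,  6.91403914e-02,
        4.81019507e-02, -1.06462298e-04]), 'eef_pos': array([ 202.97377863, -590.87461193,  214.07639478]), 'tcp_rot': array([-3.14052374e+00, -1.24213415e-04,  3.30821738e-01]), 'ft_force': array([ 0.58335836, -0.18791232,  0.06578621]), 'moment': array([ 0.07457145, -0.02625425, -0.00189974]), 'grip_force': 0.0, 'opening': 1.0007999419911555} -18.8
scene [[508.83956545   0.         287.92362927]
 [  0.         508.83956545 208.97777666]
 [  0.           0.           1.        ]] [-0.17114569  0.          0.          0.          0.        ] [[ 9.30831506e-02  9.95459123e-01  1.99163780e-02 -3.97008321e+01]
 [ 6.80625318e-01 -4.90186640e-02 -7.30989977e-01 -3.11723585e+02]
 [-7.26694367e-01  8.15984412e-02 -6.82097494e-01  1.81560576e+03]
 [ 0.00000000e+00  0.00000000e+00  0.00000000e+00  1.00000000e+00]]
top [[545.97754421   0.         272.22472001]
 [  0.         545.97754421 201.77680798]
 [  0.           0.           1.        ]] [-0.07242449  0.          0.          0.          0.        ] [[-9.62950853e-04 -9.99893709e-01  1.45479579e-02 -3.56197121e+00]
 [-9.85601024e-01 -1.51085658e-03 -1.69080867e-01  5.40146418e+02]
 [ 1.69084875e-01 -1.45012988e-02 -9.85494808e-01  1.54887110e+03]
 [ 0.00000000e+00  0.00000000e+00  0.00000000e+00  1.00000000e+00]]
```

View pics/top0.png

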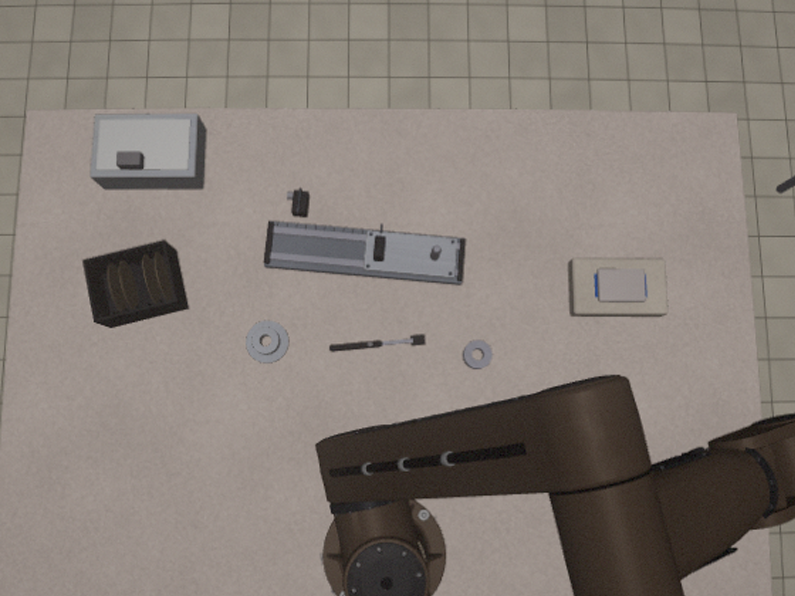

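View pics/scene0.png

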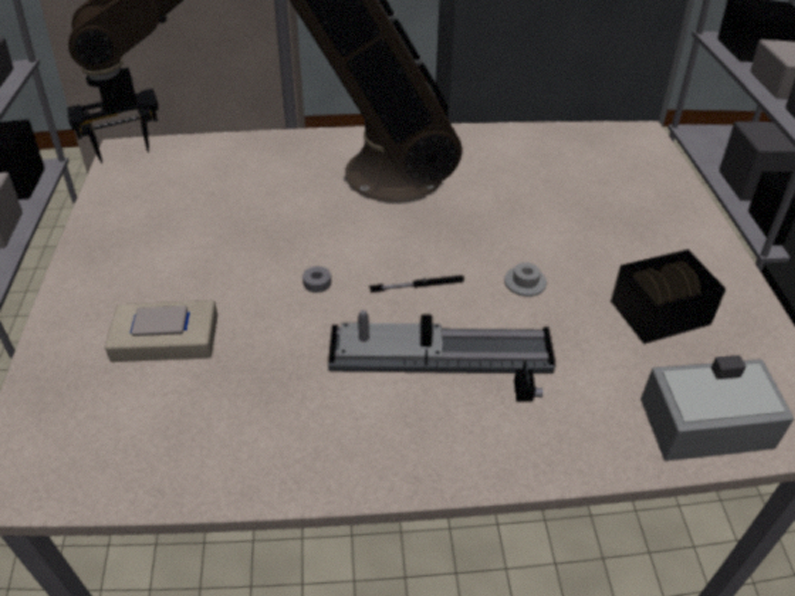

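The top picture shows the ring at about (267,341), the collar (478,354), the spindle (436,253), the grip (379,248), the fin (381,228) and the clip (299,200). The scene picture shows the same items. I'll enlarge a crop of the top view.

```bash
cat > h.py <<'E'
import numpy as np, cv2
def ray(d,uv):
    n=cv2.undistortPoints(np.array([[uv]],float),d["mtx"],np.array(d["dist"]))[0,0]
    R,t=d["view"][:3,:3],d["view"][:3,3]
    return -R.T@t, R.T@np.array([n[0],n[1],1])
def atz(d,uv,z):
    c,r=ray(d,uv); return c+r*(z-c[2])/r[2]
def proj(d,p):
    R,t=d["view"][:3,:3],d["view"][:3,3]
    return cv2.projectPoints(np.array(p,float).reshape(-1,1,3),cv2.Rodrigues(R)[0],t,d["mtx"],np.array(d["dist"]))[0][:,0]
E
python3 - <<'E'
import cv2,pickle
d=pickle.load(open("top0.pkl","rb"))
cv2.imwrite("pics/topc.png",cv2.resize(d["pixels"][125:270,165:360],None,fx=4,fy=4,interpolation=cv2.INTER_CUBIC))
E
```

```text
(no output)
```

View pics/topc.png

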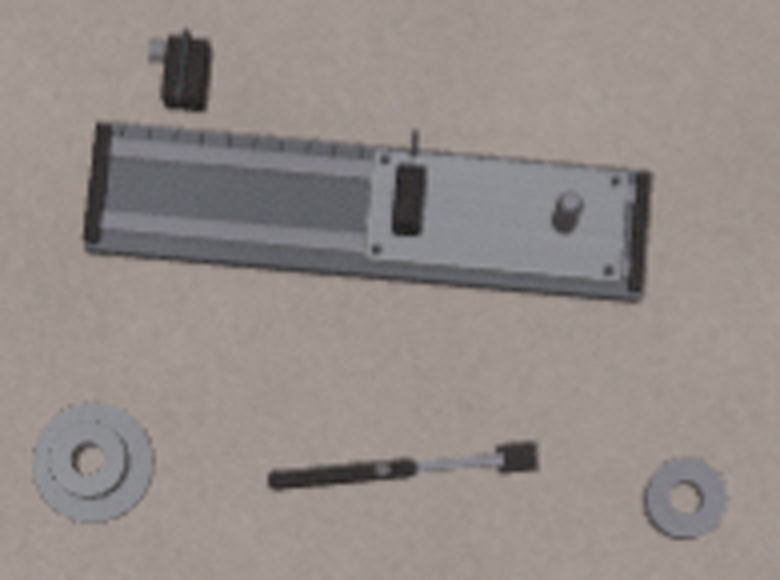

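In the crop the hub top centre is at (90,458), collar top (686,498), spindle top (571,199), grip top (409,197), fin (415,142) and blade (185,60). The stage's lower edge runs from (88,252) to (640,300).

```bash
python3 - <<'E'
import pickle
from h import *
np.set_printoptions(precision=1,suppress=True)
d=pickle.load(open("top0.pkl","rb"))
for n,u,v,z in [("seat hub",90,458,34),("seat bore",89,458,34),("flange",93.5,463,8),("collar",686,498,24),("spindle",571,199,108),("foot",565,224,40),("grip",410,196,85),("fin out",415,130,54),("clipblade out",185,28,54),("clipblade in",183,90,54),("plate TL",373,150,40),("plate TR",634,175,40),("plate BL",366,257,40),("plate BR",621,280,40),("stgL",88,252,0),("stgR",640,300,0),("wand L",270,480,10),("wandR",536,457,10)]:
    print(n,atz(d,(165+(u+.5)/4-.5,125+(v+.5)/4-.5),z))
w=__import__("cell").optics.read_camera("wrist")
from cell import env
s=env.state(); R=cv2.Rodrigues; 
from scipy.spatial.transform import Rotation as Ro
T=np.eye(4);T[:3,:3]=Ro.from_euler("xyz",s["tcp_rot"]).as_matrix();T[:3,3]=s["eef_pos"]
print(np.linalg.inv(T)@np.linalg.inv(w["view"])); print(w["mtx"],w["dist"]); print(np.linalg.inv(w["view"]))
print(T)
E
```

```text
seat hub [431.6 244.1  34. ]
seat bore [431.6 244.8  34. ]
flange [430.5 245.1   8. ]
collar [ 403.5 -190.7   24. ]
spindle [ 608.5 -102.2  108. ]
foot [ 604.8 -103.    40. ]
grip [615.5  11.7  85. ]
fin out [672.4   7.9  54. ]
clipblade out [750.1 178.9  54. ]
clipblade in [702.5 179.5  54. ]
plate TL [660.6  39.   40. ]
plate TR [ 642.1 -154.8   40. ]
plate BL [579.6  43.9  40. ]
plate BR [ 562.8 -143.8   40. ]
stgL [591.  254.3   0. ]
stgR [ 554.9 -162.1    0. ]
wand L [418.  114.4  10. ]
wandR [435.1 -81.9  10. ]
[[  -0.    -1.    -0.2   68. ]
 [   1.    -0.     0.    -0.2]
 [  -0.    -0.2    1.  -170.1]
 [   0.     0.     0.     1. ]]
[[321.9   0.  273.3]
 [  0.  321.9 210.1]
 [  0.    0.    1. ]] [-0.  0.  0.  0.  0.]
[[   0.3   -0.9   -0.2  267.3]
 [  -0.9   -0.3   -0.1 -568.8]
 [  -0.     0.2   -1.   384.3]
 [   0.     0.     0.     1. ]]
[[   0.9    0.3   -0.   203. ]
 [   0.3   -0.9    0.  -590.9]
 [   0.    -0.    -1.   214.2]
 [   0.     0.     0.     1. ]]
```

```bash
cat > m.py <<'E'
# plan: target world x y z yaw -> row from nominal commanded pose kept in nom.json ; "set tx ty tz roll" applies a row
import sys,json,os,numpy as np
n=json.load(open("nom.json")) if os.path.exists("nom.json") else [203.0,-591.1,214.7,0.331]
def ax(y): return np.array([np.cos(y),np.sin(y)]),np.array([np.sin(y),-np.cos(y)])
a=[float(v) for v in sys.argv[2:6]]; X,Y=ax(n[3])
if sys.argv[1]=="to":
    d=np.array(a[:2])-n[:2]; print("row",round(float(d@X),1),round(float(d@Y),1),round(n[2]-a[2],1),round(n[3]-a[3],4))
    r=[round(float(d@X),1),round(float(d@Y),1),round(n[2]-a[2],1),round(n[3]-a[3],4)]
else: r=a
p=np.array(n[:2])+r[0]*X+r[1]*Y
json.dump([p[0],p[1],n[2]-r[2],n[3]-r[3]],open("nom.json","w")); print(open("nom.json").read())
E
python3 m.py to 560 40 224.7 -0.087
```

```text
row 542.7 -480.8 -10.0 0.418
[559.9863977668128, 39.972612152892395, 224.7, -0.08699999999999997]
```

Emit:
{"fn": "step_arm", "kwargs": {"moves": [{"tx": 271,"ty": -240,"tz": -10,"roll": 0.418},{"tx": 271,"ty": -240,"tz": -10,"roll": 0.418},{"tx": 271,"ty": -240,"tz": -10,"roll": 0.418},{"tx": 271,"ty": -240,"tz": -10,"roll": 0.418},{"tx": 271,"ty": -240,"tz": -10,"roll": 0.418},{"tx": 271,"ty": -240,"tz": -10,"roll": 0.418},{"tx": 271,"ty": -240,"tz": -10,"roll": 0.418},{"tx": 271,"ty": -240,"tz": -10,"roll": 0.418},{"tx": 271,"ty": -240,"tz": -10,"roll": 0.418},{"tx": 271,"ty": -240,"tz": -10,"roll": 0.418},{"tx": 271,"ty": -240,"tz": -10,"roll": 0.418}]}}

```text
t: 1.07
eef_pos: [381.9, -275.1, 224.8]
tcp_rot: [3.141, -0.0, -0.084]
ft_force: [0.2, 0.0, 0.1]
opening: 0.997
grip_force: 0.0
```

```bash
rm nom.json; python3 m.py set 271 -240 -10 0.418; python3 m.py to 560 40 224.7 -0.087
```

```text
[381.2921932071936, -276.0557271725627, 224.7, -0.08699999999999997]
row 150.6 -330.4 0.0 0.0
[560.0311590652724, 40.00898468876562, 224.7, -0.08699999999999997]
```

Emit:
{"fn": "step_arm", "kwargs": {"moves": [{"tx": 150.6,"ty": -330.4,"tz": 0,"roll": 0},{"tx": 150.6,"ty": -330.4,"tz": 0,"roll": 0},{"tx": 150.6,"ty": -330.4,"tz": 0,"roll": 0},{"tx": 150.6,"ty": -330.4,"tz": 0,"roll": 0},{"tx": 150.6,"ty": -330.4,"tz": 0,"roll": 0},{"tx": 150.6,"ty": -330.4,"tz": 0,"roll": 0},{"tx": 150.6,"ty": -330.4,"tz": 0,"roll": 0},{"tx": 150.6,"ty": -330.4,"tz": 0,"roll": 0},{"tx": 150.6,"ty": -330.4,"tz": 0,"roll": 0},{"tx": 150.6,"ty": -330.4,"tz": 0,"roll": 0},{"tx": 150.6,"ty": -330.4,"tz": 0,"roll": 0},{"tx": 150.6,"ty": -330.4,"tz": 0,"roll": 0}]}}

```text
t: 2.07
eef_pos: [560.0, 38.6, 224.2]
tcp_rot: [3.141, 0.001, -0.088]
ft_force: [0.2, -1.3, 0.4]
opening: 1.0
grip_force: 0.0
```

```bash
cat > snap.py <<'E'
import sys,cv2,pickle
from cell import env,optics
d=optics.read_camera("wrist"); pickle.dump(d,open(sys.argv[1]+".pkl","wb")); s=env.state()
print(s["t"],s["eef_pos"],s["tcp_rot"])
cv2.imwrite("pics/"+sys.argv[1]+".png",cv2.resize(d["pixels"],None,fx=1.42,fy=1.42,interpolation=cv2.INTER_CUBIC))
E
python3 snap.py w1
```

```text
2.1167 [559.91405804  38.3593263  224.36653549] [ 3.14122484e+00  6.06536424e-04 -8.87237355e-02]
```

View pics/w1.png

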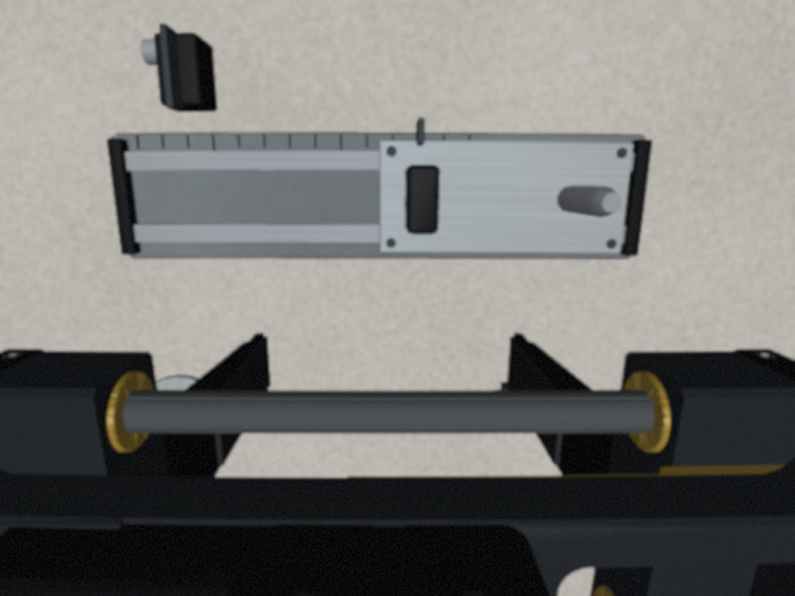

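The wrist view shows the spindle tip at about (608,202), the grip top (422,199), the fin (421,130) and the blade strip (160–172, 25–108). I'll enlarge this row, and measure.

```bash
python3 - <<'E'
import pickle
from h import *
np.set_printoptions(precision=1,suppress=True)
d=pickle.load(open("w1.pkl","rb")); P=d["pixels"]
f=lambda r0,c0:cv2.resize(P[r0:r0+75,c0:c0+100],None,fx=4,fy=4,interpolation=cv2.INTER_CUBIC)
a=np.hstack([f(10,85),f(60,250)]); b=np.hstack([f(105,250),f(105,370)])
cv2.imwrite("pics/w1c.png",np.vstack([a,b]))
for n,u,v,z in [("spindle top",608,202,108),("foot",571,199,40),("grip",422,199,85),("finout",421,120,54),("plateTL",380,140,40),("plateTR",634,140,40),("stage FL",118,133,20),("stage FR",643,135,20),("stage NL",133,257,20),("stage NR",629,257,20)]:
    print(n,atz(d,((u+.5)/1.42-.5,(v+.5)/1.42-.5),z))
E
```

```text
spindle top [ 605.4 -101.7  108. ]
foot [ 604.7 -105.2   40. ]
grip [616.2  11.3  85. ]
finout [669.4   5.9  54. ]
plateTL [659.8  35.9  40. ]
plateTR [ 644.  -152.3   40. ]
stage FL [686.3 240.2  20. ]
stage FR [ 648.2 -169.8   20. ]
stage NL [588.6 249.6  20. ]
stage NR [ 551.8 -161.9   20. ]
```

View pics/w1c.png

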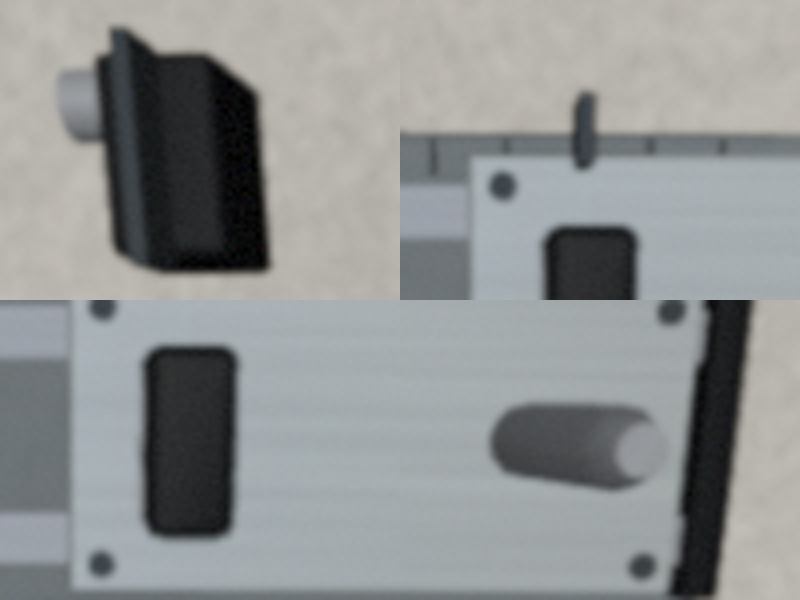

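```bash
python3 - <<'E'
import pickle
from h import *
np.set_printoptions(precision=1,suppress=True)
d=pickle.load(open("w1.pkl","rb"))
ey=np.array([.0885,.9961,0]);
for n,u,v,r,c,z in [("spindle top",239,150,105,370,108),("grip",190,142,105,250,85),("fin out",188,95,60,250,54),("fin in",184,163,60,250,54),("blade out",117,30,10,85,54),("blade in",124,246,10,85,54)]:
    p=atz(d,(c+(u+.5)/4-.5,r+(v+.5)/4-.5),z); print(n,p,p@ey)
print(np.linalg.inv(d["view"])[:3,3])
E
python3 - <<'E'
from cell import env
s=env.state();print(s["t"],s["eef_pos"],s["tcp_rot"])
E
python3 m.py to 431 245 120 -0.087
```

```text
spindle top [ 605.3 -102.9  108. ] -48.95251047512413
grip [616.   11.2  85. ] 65.6848417632791
fin out [670.3   5.5  54. ] 64.82265961263963
fin in [654.2   7.7  54. ] 65.5752790723128
blade out [747.1 176.1  54. ] 241.49109212276846
blade in [698.6 183.8  54. ] 244.8799202936981
[627.9  32.9 394.3]
2.1167 [559.91405804  38.3593263  224.36653549] [ 3.14122484e+00  6.06536424e-04 -8.87237355e-02]
row -146.4 -193.0 104.7 0.0
[430.95468665421436, 244.99977538414632, 119.99999999999999, -0.08699999999999997]
```

```bash
python3 m.py set 146.4 193 -104.7 0; python3 m.py to 375 249 200 -0.087
```

```text
[560.0311590652724, 40.00898468876562, 224.7, -0.08699999999999997]
row -202.5 -192.1 24.7 0.0
[374.98866196125533, 248.97772461297012, 200.0, -0.08699999999999997]
```

Emit:
{"fn": "step_arm", "kwargs": {"moves": [{"tx": -202.5,"ty": -192.1,"tz": 24.7,"roll": 0},{"tx": -202.5,"ty": -192.1,"tz": 24.7,"roll": 0},{"tx": -202.5,"ty": -192.1,"tz": 24.7,"roll": 0},{"tx": -202.5,"ty": -192.1,"tz": 24.7,"roll": 0},{"tx": -202.5,"ty": -192.1,"tz": 24.7,"roll": 0},{"tx": -202.5,"ty": -192.1,"tz": 24.7,"roll": 0},{"tx": -202.5,"ty": -192.1,"tz": 24.7,"roll": 0},{"tx": -202.5,"ty": -192.1,"tz": 24.7,"roll": 0},{"tx": -202.5,"ty": -192.1,"tz": 24.7,"roll": 0},{"tx": -202.5,"ty": -192.1,"tz": 24.7,"roll": 0},{"tx": -202.5,"ty": -192.1,"tz": 24.7,"roll": 0}]}}

```text
t: 3.03
eef_pos: [376.1, 247.8, 200.0]
tcp_rot: [3.142, -0.0, -0.089]
ft_force: [-0.6, -0.0, -0.3]
opening: 1.002
grip_force: 0.0
```

```bash
python3 snap.py w2
```

```text
3.0833 [376.12075422 247.85422429 199.99039919] [ 3.14156428e+00 -3.54227905e-04 -8.94124045e-02]
```

View pics/w2.png

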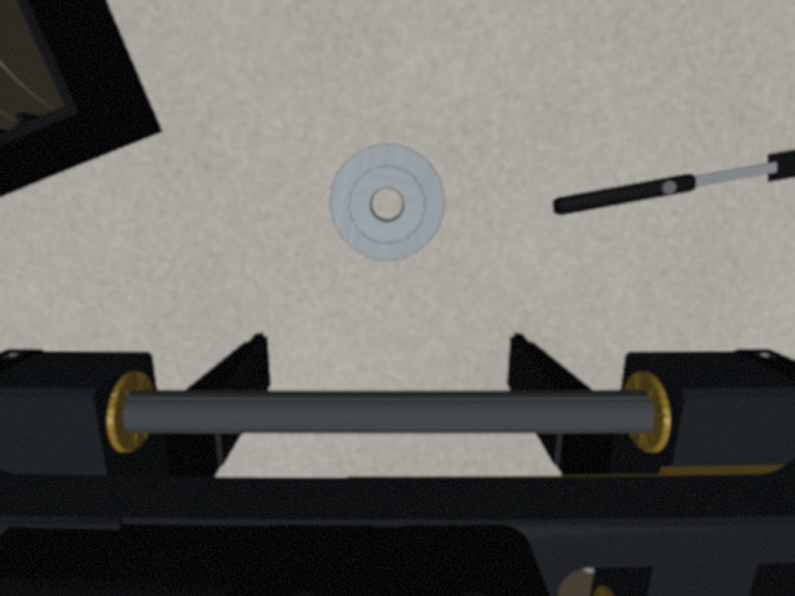

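The ring is clean in view: flange about (387,202), hub and bore (387,204).

```bash
cat > m.py <<'E'
# target world x y z yaw -> row from measured pose
import sys,numpy as np
from cell import env
a=[float(v) for v in sys.argv[1:5]]; s=env.state(); p=s["eef_pos"]; y=s["tcp_rot"][2]
X,Y=np.array([np.cos(y),np.sin(y)]),np.array([np.sin(y),-np.cos(y)]); d=np.array(a[:2])-p[:2]
print("t %.2f pos %s yaw %.4f"%(s["t"],p.round(1),y),"row",(d@X).round(1),(d@Y).round(1),(p[2]-a[2]).round(1),round(y-a[3],4), "ft",s["ft_force"].round(1))
E
python3 - <<'E'
import pickle
from h import *
d=pickle.load(open("w2.pkl","rb"))
for n,u,v,z in [("hub",387,204,34),("flange",387,202,8)]: print(n,atz(d,((u+.5)/1.42-.5,(v+.5)/1.42-.5),z))
E
python3 m.py 432 244.5 60 -0.089
```

```text
hub [430.21120059 243.9946758   34.        ]
flange [430.68270051 244.01513286   8.        ]
t 3.08 pos [376.1 247.9 200. ] yaw -0.0894 row 56.0 -1.6 140.0 -0.0004 ft [ 0.  -0.2  0.4]
```

Emit:
{"fn": "step_arm", "kwargs": {"moves": [{"tx": 54.5,"ty": -1.2,"tz": 130},{"tx": 54.5,"ty": -1.2,"tz": 130},{"tx": 54.5,"ty": -1.2,"tz": 130},{"tx": 54.5,"ty": -1.2,"tz": 130},{"tx": 54.5,"ty": -1.2,"tz": 130},{"tx": 54.5,"ty": -1.2,"tz": 155},{"tx": 54.5,"ty": -1.2,"tz": 172},{"tx": 54.5,"ty": -1.2,"tz": 182},{"tx": 54.5,"ty": -1.2,"tz": 188},{"tx": 54.5,"ty": -1.2,"tz": 188},{"tx": 54.5,"ty": -1.2,"tz": 188}]}}

```text
validation failed for argument at $.mo...
```

Emit:
{"fn": "step_arm", "kwargs": {"moves": [{"tz": 0},{"tz": 0},{"tz": 0},{"tz": 0},{"tz": 0},{"tz": 0},{"tz": 0},{"tz": 0}], "grip": 50}}

```text
validation failed for argument at $.mo...
```

Emit:
{"fn": "step_arm", "kwargs": {"moves": [{"tx": 54.5,"ty": -1.2,"tz": 130,"roll": 0},{"tx": 54.5,"ty": -1.2,"tz": 130,"roll": 0},{"tx": 54.5,"ty": -1.2,"tz": 130,"roll": 0},{"tx": 54.5,"ty": -1.2,"tz": 130,"roll": 0},{"tx": 54.5,"ty": -1.2,"tz": 130,"roll": 0},{"tx": 54.5,"ty": -1.2,"tz": 155,"roll": 0},{"tx": 54.5,"ty": -1.2,"tz": 172,"roll": 0},{"tx": 54.5,"ty": -1.2,"tz": 182,"roll": 0},{"tx": 54.5,"ty": -1.2,"tz": 188,"roll": 0},{"tx": 54.5,"ty": -1.2,"tz": 188,"roll": 0},{"tx": 54.5,"ty": -1.2,"tz": 188,"roll": 0}]}}

```text
t: 4.0
eef_pos: [429.9, 245.4, 12.7]
tcp_rot: [-3.141, -0.001, -0.087]
ft_force: [0.2, 0.2, 0.3]
opening: 0.998
grip_force: 0.0
```

```bash
python3 m.py 430.5 244.2 12 -0.089
```

```text
t 4.00 pos [429.9 245.4  12.7] yaw -0.0874 row 0.7 1.1 0.7 0.0016 ft [0.2 0.2 0.3]
```

Emit:
{"fn": "step_arm", "kwargs": {"moves": [{"tx": 0.6,"ty": 0.5,"tz": 1,"roll": 0},{"tx": 0.6,"ty": 0.5,"tz": 1,"roll": 0},{"tx": 0.6,"ty": 0.5,"tz": 1,"roll": 0},{"tx": 0.6,"ty": 0.5,"tz": 1,"roll": 0},{"tx": 0.6,"ty": 0.5,"tz": 1,"roll": 0},{"tx": 0.6,"ty": 0.5,"tz": 1,"roll": 0},{"tx": 0.6,"ty": 0.5,"tz": 1,"roll": 0},{"tx": 0.6,"ty": 0.5,"tz": 1,"roll": 0},{"tx": 0.6,"ty": 0.5,"tz": 1,"roll": 0},{"tx": 0.6,"ty": 0.5,"tz": 1,"roll": 0}], "grip": 45}}

```text
t: 4.83
eef_pos: [430.1, 244.8, 11.0]
tcp_rot: [3.141, -0.0, -0.087]
ft_force: [-1.3, -0.5, 2.6]
opening: 0.584
grip_force: 30.0
```

Emit:
{"fn": "step_arm", "kwargs": {"moves": [{"tx": 0,"ty": 0,"tz": -30,"roll": 0},{"tx": 0,"ty": 0,"tz": -70,"roll": 0},{"tx": 0,"ty": 0,"tz": -110,"roll": 0},{"tx": 0,"ty": 0,"tz": -150,"roll": 0},{"tx": 0,"ty": 0,"tz": -180,"roll": 0},{"tx": 0,"ty": 0,"tz": -188,"roll": 0},{"tx": 0,"ty": 0,"tz": -188,"roll": 0},{"tx": 0,"ty": 0,"tz": -188,"roll": 0}]}}

```text
t: 5.5
eef_pos: [429.6, 244.6, 197.8]
tcp_rot: [3.141, 0.001, -0.087]
ft_force: [-1.0, -0.5, -2.3]
opening: 0.582
grip_force: 30.0
```

```bash
python3 m.py 545 -97.5 200 -0.089; python3 snap.py w3
```

```text
t 5.50 pos [429.6 244.6 197.8] yaw -0.0873 row 144.8 330.7 -2.2 0.0017 ft [-1.  -0.5 -2.3]
5.55 [429.37584109 244.48291315 197.13092433] [ 3.14026235e+00  2.45456760e-03 -8.72711941e-02]
```

View pics/w3.png

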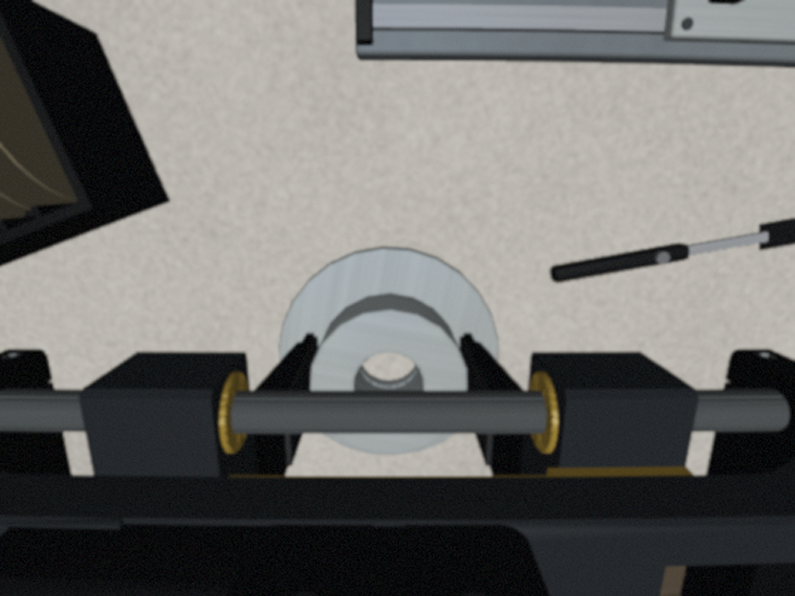

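The ring is gripped squarely. The flange silhouette runs from column 279 to 498, with its top at row 247 and bottom at 453. The hub's top arc is at row 308 and the bore's top arc at 352. I'll locate its centre in the tool frame.

```bash
cat > cam.py <<'E'
from h import *
import pickle
from scipy.spatial.transform import Rotation as Ro
s0=pickle.load(open("w3.pkl","rb"))
# camera pose in tool, averaged from the start reading (see first script): tool->cam
def campose(d,pos,rot):
    T=np.eye(4);T[:3,:3]=Ro.from_euler("xyz",rot).as_matrix();T[:3,3]=pos
    return d["view"]@T
E
python3 - <<'E'
from cam import *
np.set_printoptions(precision=4,suppress=True)
P={"w1":([559.914,38.359,224.367],[3.1412,.0006,-.0887]),"w2":([376.12,247.854,199.99],[3.14156,-.00035,-.0894]),"w3":([429.376,244.483,197.131],[3.14026,.00245,-.08727])}
Vs=[]
for k,(p,r) in P.items():
    d=pickle.load(open(k+".pkl","rb")); V=campose(d,p,r); print(k,V[:3,3],Ro.from_matrix(V[:3,:3]).as_rotvec()); Vs.append(V)
V=np.eye(4); V[:3,:3]=Ro.from_matrix([v[:3,:3] for v in Vs]).mean().as_matrix(); V[:3,3]=np.mean([v[:3,3] for v in Vs],0)
np.save("V.npy",V); t={"view":V,"mtx":d["mtx"],"dist":d["dist"]}
px=lambda p:((proj(t,p)[0]+.5)*1.42-.5)
for cx in (-2,0,2):
    print(cx,"flange top z11/z3",px([cx+45,0,11])[1],px([cx+45,0,3])[1],"bot z3",px([cx-45,0,3])[1],"L/R",px([cx,45,3])[0],px([cx,-45,3])[0],"hub top",px([cx+28,0,-23])[1],"bore",px([cx+12,0,-23])[1])
    print("   finger tcp",px([0,28,0]))
E
```

```text
w1 [  0.4489  24.7074 181.4566] [ 0.1932  0.1926 -1.5624]
w2 [  0.1317  24.5932 181.6932] [ 0.1928  0.1924 -1.563 ]
w3 [  0.3079  24.6454 182.3303] [ 0.1912  0.1919 -1.5632]
-2 flange top z11/z3 249.02039792130842 251.90000957266753 bot z3 459.97947596976826 L/R 499.86610406229 278.2556215501054 hub top 313.48440366027467 bore 358.2574310952327
   finger tcp [459.3841 360.4029]
0 flange top z11/z3 244.00907844304305 246.67234456903918 bot z3 455.89272112682 L/R 500.1639257396188 277.95555808608214 hub top 307.7243209368944 bore 352.7860977377798
   finger tcp [459.3841 360.4029]
2 flange top z11/z3 238.9720927602715 241.4166419606445 bot z3 451.7833371547564 L/R 500.46266396286774 277.6545567202927 hub top 301.9272692993988 bore 347.2793632834847
   finger tcp [459.3841 360.4029]
```

```bash
python3 - <<'E'
from cam import *
V=np.load("V.npy"); d=pickle.load(open("w3.pkl","rb")); t={"view":V,"mtx":d["mtx"],"dist":d["dist"]}
print((proj(t,[[60,0,92],[60,0,160],[60,10,160]])+.5)*1.42-.5)
E
python3 m.py 545 -98 200 -0.087
```

```text
[[388.76598165 199.12566813]
 [388.66136213 196.12773781]
 [402.81492669 196.12174682]]
t 5.55 pos [429.4 244.5 197.1] yaw -0.0873 row 145.0 331.1 -2.9 -0.0003 ft [-0.7  0.5 -2.3]
```

Emit:
{"fn": "step_arm", "kwargs": {"moves": [{"tx": 144.8,"ty": 331,"tz": -2,"roll": 0},{"tx": 144.8,"ty": 331,"tz": -2,"roll": 0},{"tx": 144.8,"ty": 331,"tz": -2,"roll": 0},{"tx": 144.8,"ty": 331,"tz": -2,"roll": 0},{"tx": 144.8,"ty": 331,"tz": -2,"roll": 0},{"tx": 144.8,"ty": 331,"tz": -2,"roll": 0},{"tx": 144.8,"ty": 331,"tz": -2,"roll": 0},{"tx": 144.8,"ty": 331,"tz": -2,"roll": 0},{"tx": 144.8,"ty": 331,"tz": -2,"roll": 0},{"tx": 144.8,"ty": 331,"tz": -2,"roll": 0},{"tx": 144.8,"ty": 331,"tz": -2,"roll": 0},{"tx": 144.8,"ty": 331,"tz": -2,"roll": 0}]}}

```text
t: 6.55
eef_pos: [544.7, -97.0, 199.0]
tcp_rot: [-3.141, 0.003, -0.088]
ft_force: [0.6, -0.2, -1.4]
opening: 0.581
grip_force: 30.0
```

```bash
python3 snap.py w4; python3 -c "
import cv2,pickle
P=pickle.load(open('w4.pkl','rb'))['pixels'];cv2.imwrite('pics/w4c.png',cv2.resize(P[60:200,180:380],None,fx=4,fy=4,interpolation=cv2.INTER_CUBIC))"; python3 m.py 605 -103 130 -.087
```

```text
6.6 [544.8275379  -96.58555501 199.52835142] [-3.14096246e+00  2.67503790e-03 -8.66079549e-02]
t 6.60 pos [544.8 -96.6 199.5] yaw -0.0866 row 60.5 1.2 69.5 0.0004 ft [-0.2  0.2 -1.7]
```

View pics/w4c.png

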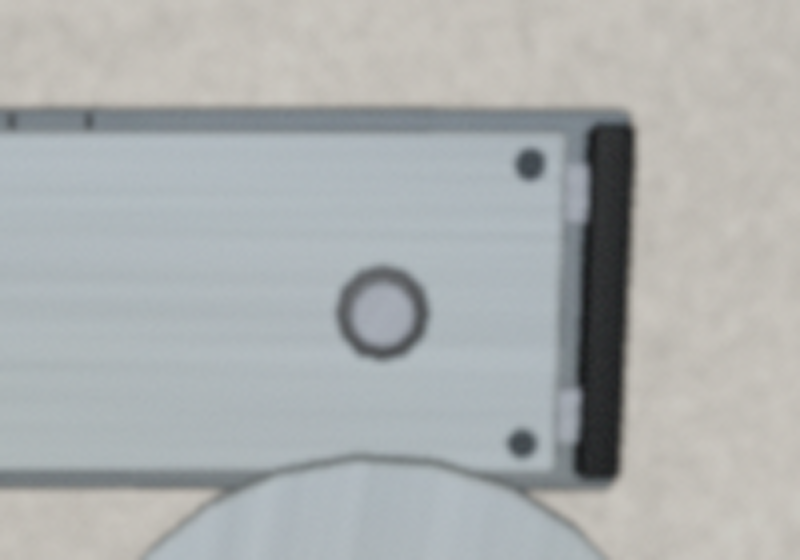

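Spindle seen end-on, tip centre at crop (381.5,313), with the flange edge below at row 456.

```bash
python3 - <<'E'
from cam import *
V=np.load("V.npy"); d=pickle.load(open("w4.pkl","rb")); t={"view":V,"mtx":d["mtx"],"dist":d["dist"]}
uv=(180+382/4-.5,60+313.5/4-.5)
for z in (88,91.5,95): print(z,atz(t,uv,z))
print(atz(d,uv,108))
E
```

```text
88 [61.81866184  1.07050697 88.        ]
91.5 [61.73475995  1.08882521 91.5       ]
95 [61.65085806  1.10714346 95.        ]
[ 605.65556695 -103.57333001  108.        ]
```

Emit:
{"fn": "step_arm", "kwargs": {"moves": [{"tx": 61.5,"ty": 1.1,"tz": 60,"roll": 0},{"tx": 61.5,"ty": 1.1,"tz": 60,"roll": 0},{"tx": 61.5,"ty": 1.1,"tz": 60,"roll": 0},{"tx": 61.5,"ty": 1.1,"tz": 60,"roll": 0},{"tx": 61.5,"ty": 1.1,"tz": 66,"roll": 0},{"tx": 61.5,"ty": 1.1,"tz": 72,"roll": 0},{"tx": 61.5,"ty": 1.1,"tz": 78,"roll": 0},{"tx": 61.5,"ty": 1.1,"tz": 84,"roll": 0},{"tx": 61.5,"ty": 1.1,"tz": 90,"roll": 0},{"tx": 61.5,"ty": 1.1,"tz": 96,"roll": 0},{"tx": 61.5,"ty": 1.1,"tz": 102,"roll": 0},{"tx": 61.5,"ty": 1.1,"tz": 102,"roll": 0}]}}

```text
t: 7.6
eef_pos: [606.2, -103.9, 97.6]
tcp_rot: [-3.141, 0.002, -0.087]
ft_force: [0.4, -0.2, -3.6]
opening: 0.582
grip_force: 30.0
```

Emit:
{"fn": "step_arm", "kwargs": {"moves": [{"tx": 0,"ty": 0,"tz": 6,"roll": 0},{"tx": 0,"ty": 0,"tz": 12,"roll": 0},{"tx": 0,"ty": 0,"tz": 18,"roll": 0},{"tx": 0,"ty": 0,"tz": 24,"roll": 0},{"tx": 0,"ty": 0,"tz": 30,"roll": 0},{"tx": 0,"ty": 0,"tz": 35,"roll": 0},{"tx": 0,"ty": 0,"tz": 39,"roll": 0},{"tx": 0,"ty": 0,"tz": 42,"roll": 0},{"tx": 0,"ty": 0,"tz": 43,"roll": 0},{"tx": 0,"ty": 0,"tz": 43,"roll": 0}]}}

```text
t: 8.43
eef_pos: [606.7, -104.0, 55.7]
tcp_rot: [3.142, 0.0, -0.087]
ft_force: [-0.4, -0.6, -2.1]
opening: 0.585
grip_force: 30.0
```

Emit:
{"fn": "step_arm", "kwargs": {"moves": [{"tx": 0,"ty": 0,"tz": 1,"roll": 0},{"tx": 0,"ty": 0,"tz": 2,"roll": 0},{"tx": 0,"ty": 0,"tz": 3,"roll": 0},{"tx": 0,"ty": 0,"tz": 3.5,"roll": 0},{"tx": 0,"ty": 0,"tz": 3.5,"roll": 0},{"tx": 0,"ty": 0,"tz": 3.5,"roll": 0}]}}

```text
t: 8.93
eef_pos: [606.8, -104.0, 52.5]
tcp_rot: [3.142, -0.0, -0.087]
ft_force: [-0.4, 0.6, -2.7]
opening: 0.583
grip_force: 30.0
```

Emit:
{"fn": "step_arm", "kwargs": {"moves": [{"tx": 0,"ty": 0,"tz": 0.5,"roll": 0},{"tx": 0,"ty": 0,"tz": 1,"roll": 0},{"tx": 0,"ty": 0,"tz": 1,"roll": 0},{"tx": 0,"ty": 0,"tz": 1,"roll": 0}]}}

```text
t: 9.27
eef_pos: [606.7, -104.0, 51.4]
tcp_rot: [3.142, 0.0, -0.087]
ft_force: [-0.1, 0.4, -2.8]
opening: 0.584
grip_force: 30.0
```

Emit:
{"fn": "step_arm", "kwargs": {"moves": [{"tx": 0,"ty": 0,"tz": 0.4,"roll": 0},{"tx": 0,"ty": 0,"tz": 0.8,"roll": 0},{"tx": 0,"ty": 0,"tz": 0.8,"roll": 0},{"tx": 0,"ty": 0,"tz": 0.8,"roll": 0}]}}

```text
t: 9.6
eef_pos: [606.8, -104.0, 51.0]
tcp_rot: [3.141, -0.0, -0.087]
ft_force: [-1.5, -0.3, 4.0]
opening: 0.582
grip_force: 30.0
```

Emit:
{"fn": "step_arm", "kwargs": {"moves": [{"tx": 0,"ty": 0,"tz": 0,"roll": 0},{"tx": 0,"ty": 0,"tz": 0,"roll": 0},{"tx": 0,"ty": 0,"tz": 0,"roll": 0},{"tx": 0,"ty": 0,"tz": 0,"roll": 0},{"tx": 0,"ty": 0,"tz": -10,"roll": 0},{"tx": 0,"ty": 0,"tz": -40,"roll": 0},{"tx": 0,"ty": 0,"tz": -80,"roll": 0},{"tx": 0,"ty": 0,"tz": -120,"roll": 0},{"tx": 0,"ty": 0,"tz": -150,"roll": 0},{"tx": 0,"ty": 0,"tz": -150,"roll": 0}], "grip": 85}}

```text
t: 10.43
eef_pos: [608.8, -104.5, 207.9]
tcp_rot: [3.14, -0.01, -0.087]
ft_force: [1.2, 0.2, -0.4]
opening: 0.896
grip_force: 0.0
```

```bash
python3 m.py 365 -187 200 -0.087
```

```text
t 10.43 pos [ 608.8 -104.5  207.9] yaw -0.0871 row -235.7 103.4 7.9 -0.0001 ft [ 1.2  0.2 -0.4]
```

Emit:
{"fn": "step_arm", "kwargs": {"moves": [{"tx": -234,"ty": 103.4,"tz": 1,"roll": 0},{"tx": -234,"ty": 103.4,"tz": 1,"roll": 0},{"tx": -234,"ty": 103.4,"tz": 1,"roll": 0},{"tx": -234,"ty": 103.4,"tz": 1,"roll": 0},{"tx": -234,"ty": 103.4,"tz": 1,"roll": 0},{"tx": -234,"ty": 103.4,"tz": 1,"roll": 0},{"tx": -234,"ty": 103.4,"tz": 1,"roll": 0},{"tx": -234,"ty": 103.4,"tz": 1,"roll": 0},{"tx": -234,"ty": 103.4,"tz": 1,"roll": 0},{"tx": -234,"ty": 103.4,"tz": 1,"roll": 0}]}}

```text
t: 11.27
eef_pos: [365.8, -186.6, 199.8]
tcp_rot: [3.141, -0.001, -0.087]
ft_force: [0.4, -0.4, 0.3]
opening: 0.894
grip_force: 0.0
```

```bash
python3 snap.py w5; python3 - <<'E'
from cam import *
from cell import env
s=env.state();V=np.load("V.npy"); d=pickle.load(open("w5.pkl","rb")); t={"view":V,"mtx":d["mtx"],"dist":d["dist"]}
h=s["eef_pos"][2]
p0=np.array([38.5,0,h-24]); print("pred",proj(t,p0))
g=cv2.GaussianBlur(cv2.cvtColor(d["pixels"],cv2.COLOR_BGR2GRAY),(3,3),0)
hsv=cv2.cvtColor(cv2.GaussianBlur(d["pixels"],(5,5),0),cv2.COLOR_BGR2LAB)
c=cv2.HoughCircles(g[90:235,190:360],cv2.HOUGH_GRADIENT_ALT,1,5,param1=60,param2=.6,minRadius=8,maxRadius=60)
print(c)
if c is not None:
  for u,v,r in c[0]:
    print(u+190,v+90,r,atz(t,(u+190,v+90),h-24),atz(d,(u+190,v+90),24))
E
```

```text
11.3167 [ 365.74107323 -186.44852017  199.62449596] [ 3.14140140e+00 -3.75140118e-04 -8.61532589e-02]
pred [[273.55382137 158.22093492]]
[[[86.       70.       28.059216]
  [90.       56.       37.41836 ]
  [86.       70.       11.397296]
  [90.       56.       21.440186]]]
276.0 160.0 28.059216 [ 36.61434681   2.60975826 175.62449596] [ 401.93032954 -192.67853269   24.        ]
280.0 146.0 37.41836 [ 51.31317064   6.81715463 175.62449596] [ 416.2078494  -198.14860081   24.        ]
276.0 160.0 11.397296 [ 36.61434681   2.60975826 175.62449596] [ 401.93032954 -192.67853269   24.        ]
280.0 146.0 21.440186 [ 51.31317064   6.81715463 175.62449596] [ 416.2078494  -198.14860081   24.        ]
```

```bash
python3 - <<'E'
from cam import *
from scipy.optimize import least_squares
V=np.load("V.npy"); d=pickle.load(open("w5.pkl","rb")); t={"view":V,"mtx":d["mtx"],"dist":d["dist"]}
g=cv2.GaussianBlur(d["pixels"].mean(2),(3,3),0)
for r0 in (28,11.4):
    c=np.array([276.,160.])
    for k in range(3):
        pts=[]
        for a in np.linspace(0,2*np.pi,120,endpoint=False):
            r=np.arange(r0-4,r0+4,.1); xy=c+np.outer(r,[np.cos(a),np.sin(a)])
            f=cv2.remap(g.astype(np.float32),xy[:,0].astype(np.float32)[None],xy[:,1].astype(np.float32)[None],cv2.INTER_LINEAR)[0]
            i=np.argmax(np.abs(np.gradient(f))); pts.append(xy[i])
        pts=np.array(pts); q=least_squares(lambda q:np.hypot(*(pts-q[:2]).T)-q[2],[*c,r0],loss="soft_l1",f_scale=.3).x; c=q[:2]
    print(q, atz(t,q[:2],175.6))
E
```

```text
[276.22203898 159.20186549  28.25605016] [ 37.46222077   2.84525429 175.6       ]
[276.13593507 158.86676773   9.83209047] [ 37.81709119   2.75291938 175.6       ]
```

Emit:
{"fn": "step_arm", "kwargs": {"moves": [{"tx": 37.5,"ty": 2.8,"tz": 140,"roll": 0},{"tx": 37.5,"ty": 2.8,"tz": 140,"roll": 0},{"tx": 37.5,"ty": 2.8,"tz": 140,"roll": 0},{"tx": 37.5,"ty": 2.8,"tz": 140,"roll": 0},{"tx": 37.5,"ty": 2.8,"tz": 160,"roll": 0},{"tx": 37.5,"ty": 2.8,"tz": 175,"roll": 0},{"tx": 37.5,"ty": 2.8,"tz": 185,"roll": 0},{"tx": 37.5,"ty": 2.8,"tz": 192,"roll": 0},{"tx": 37.5,"ty": 2.8,"tz": 195,"roll": 0},{"tx": 37.5,"ty": 2.8,"tz": 195,"roll": 0},{"tx": 37.5,"ty": 2.8,"tz": 195,"roll": 0}]}}

```text
t: 12.23
eef_pos: [402.1, -192.6, 4.8]
tcp_rot: [3.141, -0.0, -0.087]
ft_force: [0.3, 0.1, 0.2]
opening: 0.893
grip_force: 0.0
```

Emit:
{"fn": "step_arm", "kwargs": {"moves": [{"tx": 0,"ty": 0,"tz": 0,"roll": 0},{"tx": 0,"ty": 0,"tz": 0,"roll": 0},{"tx": 0,"ty": 0,"tz": 0,"roll": 0},{"tx": 0,"ty": 0,"tz": 0,"roll": 0},{"tx": 0,"ty": 0,"tz": 0,"roll": 0},{"tx": 0,"ty": 0,"tz": 0,"roll": 0},{"tx": 0,"ty": 0,"tz": 0,"roll": 0},{"tx": 0,"ty": 0,"tz": 0,"roll": 0}], "grip": 50}}

```text
t: 12.9
eef_pos: [401.8, -192.8, 4.9]
tcp_rot: [3.141, -0.0, -0.087]
ft_force: [-0.3, -0.5, 5.3]
opening: 0.615
grip_force: 30.0
```

Emit:
{"fn": "step_arm", "kwargs": {"moves": [{"tx": 0,"ty": 0,"tz": -30,"roll": 0},{"tx": 0,"ty": 0,"tz": -70,"roll": 0},{"tx": 0,"ty": 0,"tz": -110,"roll": 0},{"tx": 0,"ty": 0,"tz": -150,"roll": 0},{"tx": 0,"ty": 0,"tz": -185,"roll": 0},{"tx": 0,"ty": 0,"tz": -195,"roll": 0},{"tx": 0,"ty": 0,"tz": -195,"roll": 0},{"tx": 0,"ty": 0,"tz": -195,"roll": 0},{"tx": 0,"ty": 0,"tz": -195,"roll": 0}]}}

```text
t: 13.65
eef_pos: [401.1, -192.3, 198.3]
tcp_rot: [-3.14, 0.002, -0.087]
ft_force: [-0.2, -0.3, -2.3]
opening: 0.617
grip_force: 30.0
```

```bash
python3 m.py 545 -98 200 -0.087
```

```text
t 13.65 pos [ 401.1 -192.3  198.3] yaw -0.0873 row 135.2 -106.5 -1.7 -0.0003 ft [-0.2 -0.3 -2.3]
```

Emit:
{"fn": "step_arm", "kwargs": {"moves": [{"tx": 135.5,"ty": -106.5,"tz": -2,"roll": 0},{"tx": 135.5,"ty": -106.5,"tz": -2,"roll": 0},{"tx": 135.5,"ty": -106.5,"tz": -2,"roll": 0},{"tx": 135.5,"ty": -106.5,"tz": -2,"roll": 0},{"tx": 135.5,"ty": -106.5,"tz": -2,"roll": 0},{"tx": 135.5,"ty": -106.5,"tz": -2,"roll": 0},{"tx": 135.5,"ty": -106.5,"tz": -2,"roll": 0},{"tx": 135.5,"ty": -106.5,"tz": -2,"roll": 0},{"tx": 135.5,"ty": -106.5,"tz": -2,"roll": 0}]}}

```text
t: 14.4
eef_pos: [544.9, -99.2, 201.2]
tcp_rot: [-3.142, 0.001, -0.089]
ft_force: [-0.4, 0.2, -2.6]
opening: 0.614
grip_force: 30.0
```

```bash
python3 snap.py w6; python3 - <<'E'
from cam import *
from cell import env
s=env.state();V=np.load("V.npy"); d=pickle.load(open("w6.pkl","rb")); t={"view":V,"mtx":d["mtx"],"dist":d["dist"]}
for cx in (-2,0,2): print(cx,"bottom rim,top rim,bore rows",proj(t,[[cx+30,0,4.8],[cx+30,0,-19.2],[cx+12,0,-19.2]])[:,1])
print("spindle pred",proj(t,[61.5,1,s["eef_pos"][2]-108]))
P=cv2.resize(d["pixels"][70:290,190:360],None,fx=2.72,fy=2.72,interpolation=cv2.INTER_CUBIC)
cv2.imwrite("pics/w6c.png",P)
g=d["pixels"].mean(2)[:,268:280].mean(1); dg=np.gradient(g)
print([(i,int(g[i]),int(dg[i])) for i in range(160,290) if abs(dg[i])>6])
E
```

```text
14.45 [545.11056672 -99.1941634  201.50267357] [ 3.14156810e+00  5.62197563e-04 -8.86216931e-02]
-2 bottom rim,top rim,bore rows [203.5103537  214.51020579 249.34000478]
0 bottom rim,top rim,bore rows [200.00713996 210.51787452 245.56638106]
2 bottom rim,top rim,bore rows [196.48512428 206.50061391 241.76896992]
spindle pred [[274.87595465 138.11312168]]
[(165, 178, -6), (168, 177, 6), (179, 177, -9), (180, 162, -19), (181, 137, -13), (182, 134, 11), (183, 161, 23), (184, 182, 14), (199, 184, -8), (200, 171, -21), (201, 141, -34), (202, 103, -29), (203, 83, -10), (209, 90, 12), (210, 109, 24), (211, 138, 25), (212, 161, 15), (243, 159, 6), (244, 170, 11), (245, 183, 9), (269, 180, -16), (270, 155, -32), (271, 114, -34), (272, 86, -17), (273, 79, -7), (274, 70, -11), (275, 56, -13), (278, 50, 6), (279, 58, 9), (280, 70, 7)]
```

View pics/w6c.png

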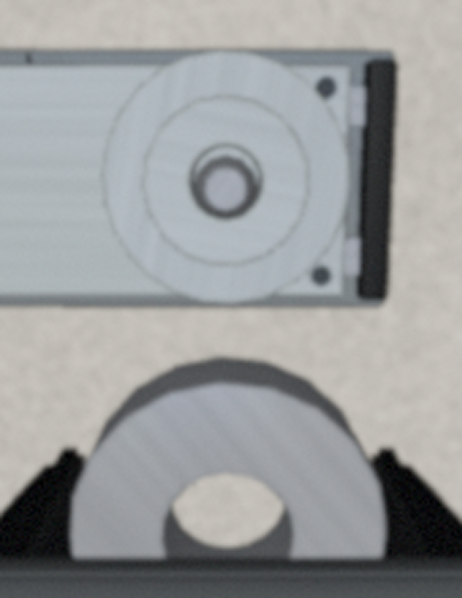

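The ring sits home around the spindle, whose tip is at crop (225,185). The collar is held centred, with its bore at column 228.

```bash
python3 - <<'E'
from cam import *
V=np.load("V.npy"); d=pickle.load(open("w6.pkl","rb")); t={"view":V,"mtx":d["mtx"],"dist":d["dist"]}
print(atz(t,(272.4,137.7),93.3),atz(t,(273.3,244.5),-19.2))
E
```

```text
[61.83002659 -0.98333572 93.3       ] [ 12.5631152   -0.30428991 -19.2       ]
```

Emit:
{"fn": "step_arm", "kwargs": {"moves": [{"tx": 61.6,"ty": -0.7,"tz": 60,"roll": 0},{"tx": 61.6,"ty": -0.7,"tz": 60,"roll": 0},{"tx": 61.6,"ty": -0.7,"tz": 60,"roll": 0},{"tx": 61.6,"ty": -0.7,"tz": 70,"roll": 0},{"tx": 61.6,"ty": -0.7,"tz": 78,"roll": 0},{"tx": 61.6,"ty": -0.7,"tz": 84,"roll": 0},{"tx": 61.6,"ty": -0.7,"tz": 90,"roll": 0},{"tx": 61.6,"ty": -0.7,"tz": 95,"roll": 0},{"tx": 61.6,"ty": -0.7,"tz": 100,"roll": 0},{"tx": 61.6,"ty": -0.7,"tz": 105,"roll": 0},{"tx": 61.6,"ty": -0.7,"tz": 105,"roll": 0}]}}

```text
t: 15.37
eef_pos: [606.9, -103.0, 95.9]
tcp_rot: [-3.142, 0.001, -0.087]
ft_force: [-0.2, -0.9, -2.5]
opening: 0.612
grip_force: 30.0
```

Emit:
{"fn": "step_arm", "kwargs": {"moves": [{"tx": 0,"ty": 0,"tz": 4,"roll": 0},{"tx": 0,"ty": 0,"tz": 8,"roll": 0},{"tx": 0,"ty": 0,"tz": 11,"roll": 0},{"tx": 0,"ty": 0,"tz": 13,"roll": 0},{"tx": 0,"ty": 0,"tz": 14,"roll": 0},{"tx": 0,"ty": 0,"tz": 14,"roll": 0},{"tx": 0,"ty": 0,"tz": 14,"roll": 0}]}}

```text
t: 15.95
eef_pos: [607.1, -103.1, 82.3]
tcp_rot: [3.142, 0.001, -0.087]
ft_force: [-3.9, -1.4, -4.4]
opening: 0.618
grip_force: 30.0
```

Emit:
{"fn": "step_arm", "kwargs": {"moves": [{"tx": -0.8,"ty": 0,"tz": 0,"roll": 0},{"tx": -0.8,"ty": 0,"tz": 1,"roll": 0},{"tx": -0.8,"ty": 0,"tz": 2,"roll": 0},{"tx": -0.8,"ty": 0,"tz": 2.5,"roll": 0},{"tx": -0.8,"ty": 0,"tz": 2.5,"roll": 0},{"tx": -0.8,"ty": 0,"tz": 2.5,"roll": 0}]}}

```text
t: 16.45
eef_pos: [606.9, -103.0, 80.2]
tcp_rot: [3.142, -0.001, -0.087]
ft_force: [-0.6, -0.1, -2.7]
opening: 0.618
grip_force: 30.0
```

Emit:
{"fn": "step_arm", "kwargs": {"moves": [{"tx": 0,"ty": 0,"tz": 0.5,"roll": 0},{"tx": 0,"ty": 0,"tz": 0.9,"roll": 0},{"tx": 0,"ty": 0,"tz": 0.9,"roll": 0},{"tx": 0,"ty": 0,"tz": 0.9,"roll": 0}]}}

```text
t: 16.78
eef_pos: [606.7, -103.0, 79.2]
tcp_rot: [3.142, -0.0, -0.087]
ft_force: [0.8, 0.2, -2.3]
opening: 0.614
grip_force: 30.0
```

Emit:
{"fn": "step_arm", "kwargs": {"moves": [{"tx": 0,"ty": 0,"tz": 0.4,"roll": 0},{"tx": 0,"ty": 0,"tz": 0.7,"roll": 0},{"tx": 0,"ty": 0,"tz": 0.7,"roll": 0},{"tx": 0,"ty": 0,"tz": 0.7,"roll": 0}]}}

```text
t: 17.12
eef_pos: [606.7, -103.0, 78.9]
tcp_rot: [3.141, -0.001, -0.087]
ft_force: [-1.1, 0.5, 3.6]
opening: 0.619
grip_force: 30.0
```

Emit:
{"fn": "step_arm", "kwargs": {"moves": [{"tx": 0,"ty": 0,"tz": 0,"roll": 0},{"tx": 0,"ty": 0,"tz": 0,"roll": 0},{"tx": 0,"ty": 0,"tz": 0,"roll": 0},{"tx": 0,"ty": 0,"tz": 0,"roll": 0},{"tx": 0,"ty": 0,"tz": -10,"roll": 0},{"tx": 0,"ty": 0,"tz": -30,"roll": 0},{"tx": 0,"ty": 0,"tz": -60,"roll": 0},{"tx": 0,"ty": 0,"tz": -80,"roll": 0},{"tx": 0,"ty": 0,"tz": -80,"roll": 0},{"tx": 0,"ty": 0,"tz": -80,"roll": 0}], "grip": 85}}

```text
t: 17.95
eef_pos: [607.0, -103.1, 160.1]
tcp_rot: [3.141, -0.003, -0.087]
ft_force: [-0.5, 0.1, -0.8]
opening: 0.894
grip_force: 0.0
```

```bash
python3 m.py 616 11 49 -0.087
```

```text
t 17.95 pos [ 607.  -103.1  160.1] yaw -0.0872 row -1.0 -114.4 111.1 -0.0002 ft [-0.5  0.1 -0.8]
```

Emit:
{"fn": "step_arm", "kwargs": {"moves": [{"tx": -1,"ty": -114.4,"tz": 0,"roll": 0},{"tx": -1,"ty": -114.4,"tz": 0,"roll": 0},{"tx": -1,"ty": -114.4,"tz": 0,"roll": 0},{"tx": -1,"ty": -114.4,"tz": 20,"roll": 0},{"tx": -1,"ty": -114.4,"tz": 45,"roll": 0},{"tx": -1,"ty": -114.4,"tz": 65,"roll": 0},{"tx": -1,"ty": -114.4,"tz": 80,"roll": 0},{"tx": -1,"ty": -114.4,"tz": 95,"roll": 0},{"tx": -1,"ty": -114.4,"tz": 105,"roll": 0},{"tx": -1,"ty": -114.4,"tz": 109,"roll": 0},{"tx": -1,"ty": -114.4,"tz": 109,"roll": 0}], "grip": 55}}

```text
t: 18.87
eef_pos: [615.0, 11.1, 48.4]
tcp_rot: [3.142, 0.002, -0.087]
ft_force: [0.1, -0.2, 0.3]
opening: 0.581
grip_force: 0.0
```

Emit:
{"fn": "step_arm", "kwargs": {"moves": [{"tx": 0,"ty": 0,"tz": 0,"roll": 0},{"tx": 0,"ty": 0,"tz": 0,"roll": 0},{"tx": 0,"ty": 0,"tz": 0,"roll": 0},{"tx": 0,"ty": 0,"tz": 0,"roll": 0},{"tx": 0,"ty": 0,"tz": 0,"roll": 0},{"tx": 0,"ty": 0,"tz": 0,"roll": 0},{"tx": 0,"ty": 0,"tz": 0,"roll": 0}], "grip": 15}}

```text
t: 19.45
eef_pos: [615.7, 11.0, 49.9]
tcp_rot: [3.142, -0.001, -0.088]
ft_force: [-1.1, -0.6, 3.1]
opening: 0.232
grip_force: 30.0
```

Emit:
{"fn": "step_arm", "kwargs": {"moves": [{"tx": 0,"ty": -2,"tz": 0,"roll": 0},{"tx": 0,"ty": -6,"tz": 0,"roll": 0},{"tx": 0,"ty": -12,"tz": 0,"roll": 0},{"tx": 0,"ty": -20,"tz": 0,"roll": 0},{"tx": 0,"ty": -29,"tz": 0,"roll": 0},{"tx": 0,"ty": -38,"tz": 0,"roll": 0},{"tx": 0,"ty": -47,"tz": 0,"roll": 0},{"tx": 0,"ty": -55,"tz": 0,"roll": 0},{"tx": 0,"ty": -61,"tz": 0,"roll": 0},{"tx": 0,"ty": -65,"tz": 0,"roll": 0},{"tx": 0,"ty": -66,"tz": 0,"roll": 0},{"tx": 0,"ty": -66,"tz": 0,"roll": 0}]}}

```text
t: 20.45
eef_pos: [621.8, 77.7, 49.9]
tcp_rot: [-3.141, -0.001, -0.087]
ft_force: [0.7, 2.0, 5.2]
opening: 0.232
grip_force: 30.0
```

Emit:
{"fn": "step_arm", "kwargs": {"moves": [{"tx": 0,"ty": -3,"tz": 0,"roll": 0},{"tx": 0,"ty": -9,"tz": 0,"roll": 0},{"tx": 0,"ty": -18,"tz": 0,"roll": 0},{"tx": 0,"ty": -30,"tz": 0,"roll": 0},{"tx": 0,"ty": -43,"tz": 0,"roll": 0},{"tx": 0,"ty": -56,"tz": 0,"roll": 0},{"tx": 0,"ty": -69,"tz": 0,"roll": 0},{"tx": 0,"ty": -80,"tz": 0,"roll": 0},{"tx": 0,"ty": -89,"tz": 0,"roll": 0},{"tx": 0,"ty": -94,"tz": 0,"roll": 0},{"tx": 0,"ty": -96,"tz": 0,"roll": 0},{"tx": 0,"ty": -96,"tz": 0,"roll": 0}]}}

```text
t: 21.45
eef_pos: [630.5, 173.8, 49.9]
tcp_rot: [-3.141, -0.002, -0.087]
ft_force: [3.9, 3.7, 4.7]
opening: 0.232
grip_force: 30.0
```

```bash
python3 snap.py w7; python3 - <<'E'
from cam import *
V=np.load("V.npy"); d=pickle.load(open("w7.pkl","rb")); t={"view":V,"mtx":d["mtx"],"dist":d["dist"]}
print(proj(t,[[54,0,-4],[60,0,-4],[64,-12,-4],[118,-12,-4]]))
cv2.imwrite("pics/w7c.png",cv2.resize(d["pixels"][60:210,200:400],None,fx=4,fy=4,interpolation=cv2.INTER_CUBIC))
E
```

```text
21.5 [630.45524037 173.73316615  49.88400701] [-3.14050578e+00 -2.01655021e-03 -8.69226895e-02]
[[273.83930701 157.86655177]
 [273.83632764 145.96708624]
 [250.0887197  137.95078199]
 [248.20784755  20.59784076]]
```

```bash
python3 - <<'E'
import cv2,pickle
P=pickle.load(open("w7.pkl","rb"))["pixels"]
cv2.imwrite("pics/w7c.png",cv2.resize(P[0:200,140:400],None,fx=3,fy=3,interpolation=cv2.INTER_CUBIC))
E
```

```text
(no output)
```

View pics/w7c.png

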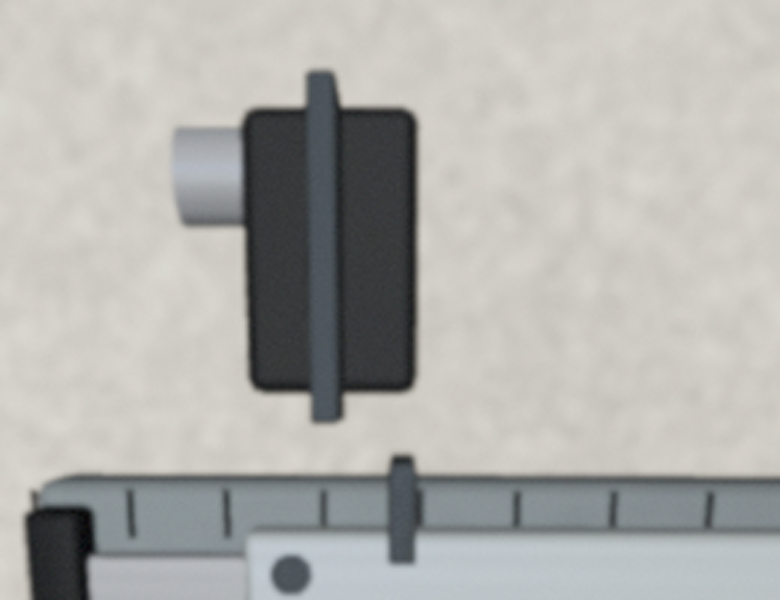

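Fin outer end is centred at column 402 (row 460). The blade's inner end is centred at column 327 (row 418) and its outer end at 320 (row 75).

```bash
python3 - <<'E'
from cam import *
V=np.load("V.npy"); d=pickle.load(open("w7.pkl","rb")); t={"view":V,"mtx":d["mtx"],"dist":d["dist"]}
g=cv2.GaussianBlur(d["pixels"],(3,3),0).mean(2)
for n,u,v in [("fin",402,460),("finin",402,558),("bl in",327,418),("bl out",320,75)]:
    print(n,atz(t,(140+(u+.5)/3-.5,(v+.5)/3-.5),-4.0),atz(d,(140+(u+.5)/3-.5,(v+.5)/3-.5),54))
for r in (134,137,155,160,165): print(r,g[r,236:284].astype(int))
E
```

```text
fin [56.46589356 -0.08754422 -4.        ] [686.61370016 168.86150192  54.        ]
finin [39.58090306 -0.09384574 -4.        ] [669.81908911 170.3342506   54.        ]
bl in [ 63.48171594 -12.72831801  -4.        ] [694.69179569 180.83034851  54.        ]
bl out [116.25016523 -12.91046087  -4.        ] [747.23956108 176.43107147  54.        ]
134 [208 209 208 207 205 199 183 149 111  90  86  87  86  86  83  75  67  80
 120 164 188 197 198 200 200 201 201 201 201 200 200 199 199 199 200 201
 202 202 201 201 201 200 200 201 202 202 203 203]
137 [208 208 208 206 204 199 182 148 110  89  85  86  86  85  82  75  67  80
 121 165 190 200 202 202 202 202 201 199 199 199 198 198 198 198 199 199
 199 199 199 199 199 198 199 199 200 201 201 202]
155 [208 208 207 206 205 203 202 202 203 204 205 205 204 202 200 197 196 197
 198 201 203 205 207 207 207 206 204 202 200 198 196 192 178 147 108  80
  72  72  73  74  78 100 138 174 192 197 197 198]
160 [104 104 104 105 106 106 105 105 105 106 106 106 106 106 106 106 105 105
 105 105 105 105 105 104 104 103 104 103 103 103 103 100  93  84  80  83
  86  86  85  84  82  79  80  87  96 101 101 101]
165 [144 144 145 145 145 145 145 145 143 134 115  96  99 120 137 144 145 145
 145 144 144 144 144 143 143 143 142 142 142 142 142 138 126 105  89  82
  82  83  84  84  80  74  66  67  85 112 132 141]
```

Emit:
{"fn": "step_arm", "kwargs": {"moves": [{"tx": 0,"ty": -2,"tz": 0,"roll": 0},{"tx": 0,"ty": -5,"tz": 0,"roll": 0},{"tx": 0,"ty": -8,"tz": 0,"roll": 0},{"tx": 0,"ty": -11,"tz": 0,"roll": 0},{"tx": 0,"ty": -12.5,"tz": 0,"roll": 0},{"tx": 0,"ty": -13,"tz": 0,"roll": 0},{"tx": 0,"ty": -13,"tz": 0,"roll": 0},{"tx": 0,"ty": -13,"tz": 0,"roll": 0}]}}

```text
t: 22.17
eef_pos: [631.6, 185.8, 49.9]
tcp_rot: [-3.141, -0.002, -0.087]
ft_force: [4.7, -1.9, 5.3]
opening: 0.229
grip_force: 30.0
```

```bash
cat > al.py <<'E'
from cam import *
import sys
d=pickle.load(open(sys.argv[1]+".pkl","rb")); g=cv2.GaussianBlur(d["pixels"],(3,3),0).mean(2)
for r in (120,130,134,137,140,152,155,157,160,165): print(r,g[r,256:290].astype(int))
E
python3 snap.py w8; python3 al.py w8
```

```text
22.2167 [631.53422882 185.77145034  49.88935714] [-3.14122998e+00 -1.72852679e-03 -8.71968622e-02]
120 [57 56 56 56 56 56 56 57 57 57 60 67 76 82 84 84 84 83 80 74 65 59 56 54
 55 54 54 54 54 54 54 53 54 54]
130 [98 96 96 95 94 94 94 95 97 96 90 81 78 81 83 84 85 84 82 79 82 88 92 91
 89 88 89 89 88 88 87 87 86 87]
134 [207 206 204 202 201 201 201 202 203 199 178 137  98  83  83  84  85  84
  87 107 145 180 196 199 200 200 199 199 198 198 198 198 199 199]
137 [206 205 203 201 200 200 200 202 202 197 179 141 103  86  84  83  84  83
  87 108 147 182 198 200 199 198 197 197 196 196 197 197 197 198]
140 [204 203 201 199 198 198 198 199 200 197 184 160 133 118 114 114 114 115
 121 140 169 192 202 203 201 199 198 197 197 196 196 196 196 196]
152 [208 207 206 205 203 201 201 202 203 203 203 202 195 177 143 108  89  84
  85  89 105 136 171 195 205 205 204 202 200 198 197 197 196 196]
155 [205 204 202 201 200 201 202 203 204 204 202 196 180 148 107  79  71  71
  71  72  78 102 142 179 196 200 198 196 195 194 194 194 194 194]
157 [174 172 171 169 169 170 171 172 173 173 171 165 149 121  95  83  83  84
  85  84  84  92 116 144 162 168 168 166 165 165 166 166 166 165]
160 [105 104 105 105 105 105 104 104 104 104 103 100  93  83  79  82  84  84
  84  83  81  78  80  88  97 101 102 102 101 101 101 102 102 101]
165 [144 144 144 144 144 144 144 144 139 123  99  86  88  88  84  81  82  83
  82  81  80  83  96 117 134 141 142 142 141 141 142 142 142 142]
```

Emit:
{"fn": "step_arm", "kwargs": {"moves": [{"tx": 0,"ty": -0.6,"tz": 0,"roll": 0},{"tx": 0,"ty": -1.2,"tz": 0,"roll": 0},{"tx": 0,"ty": -1.5,"tz": 0,"roll": 0},{"tx": 0,"ty": -1.5,"tz": 0,"roll": 0},{"tx": 0,"ty": -1.5,"tz": 0,"roll": 0}]}}

```text
t: 22.63
eef_pos: [631.7, 187.1, 49.9]
tcp_rot: [-3.141, -0.002, -0.087]
ft_force: [4.1, -3.0, 6.0]
opening: 0.23
grip_force: 30.0
```

```bash
python3 snap.py w9; python3 al.py w9 | grep -A1 -E "^(134|137|152|155)"
```

```text
22.6833 [631.6620435  187.04539912  49.90931429] [-3.14145057e+00 -1.66556193e-03 -8.72748492e-02]
134 [207 207 206 205 203 202 201 201 201 202 203 202 190 162 122  93  84  84
  84  84  85  93 119 156 185 198 200 200 199 199 198 198 197 198]
137 [206 207 206 204 202 201 200 200 200 201 202 200 189 161 121  92  84  85
  85  84  84  93 120 159 187 198 199 198 197 197 196 197 197 197]
--
152 [207 208 208 207 205 203 202 201 201 202 203 203 198 180 145 109  89  84
  85  89 103 133 169 194 205 207 206 205 203 201 200 198 197 197]
155 [207 206 205 204 202 201 200 201 202 203 203 200 185 152 110  80  71  71
  72  72  78 102 144 181 199 203 202 199 197 196 195 194 194 194]
```

Emit:
{"fn": "step_arm", "kwargs": {"moves": [{"tx": 0,"ty": 0,"tz": 0,"roll": 0},{"tx": 0,"ty": 0,"tz": 0,"roll": 0},{"tx": 0,"ty": 0,"tz": 0,"roll": 0},{"tx": 0,"ty": 0,"tz": 0,"roll": 0},{"tx": 0,"ty": 0,"tz": 0,"roll": 0}], "grip": 55}}

```text
t: 23.1
eef_pos: [630.6, 187.0, 49.2]
tcp_rot: [3.141, 0.001, -0.087]
ft_force: [-0.4, 0.2, 0.2]
opening: 0.521
grip_force: 0.0
```

```bash
python3 snap.py w10; python3 al.py w10 | grep -A1 -E "^(134|137|152|155)"
```

```text
23.15 [630.70101905 186.99638576  49.25859388] [ 3.14138374e+00  5.95528453e-04 -8.70774254e-02]
134 [211 211 210 208 206 205 204 204 204 206 206 203 186 151 111  90  86  86
  87  87  87  95 121 160 189 200 202 202 201 201 200 200 200 201]
137 [209 209 208 206 204 203 202 202 203 204 204 201 186 156 120  97  91  91
  91  89  92 106 136 171 195 203 204 202 201 200 200 200 200 199]
--
152 [212 211 211 210 208 206 205 206 207 208 208 204 189 155 109  75  61  59
  60  63  79 115 162 195 208 209 208 206 204 202 201 199 199 199]
155 [185 184 182 181 180 179 179 180 181 182 182 177 158 125  95  84  85  86
  86  86  88 104 137 170 186 188 186 184 183 182 181 181 181 182]
```

Emit:
{"fn": "step_arm", "kwargs": {"moves": [{"tx": 0,"ty": 0,"tz": -8,"roll": 0},{"tx": 0,"ty": 0,"tz": -25,"roll": 0},{"tx": 0,"ty": 0,"tz": -50,"roll": 0},{"tx": 0,"ty": 0,"tz": -80,"roll": 0},{"tx": 0,"ty": 0,"tz": -110,"roll": 0},{"tx": 0,"ty": 0,"tz": -140,"roll": 0},{"tx": 0,"ty": 0,"tz": -150,"roll": 0},{"tx": 0,"ty": 0,"tz": -150,"roll": 0},{"tx": 0,"ty": 0,"tz": -150,"roll": 0},{"tx": 0,"ty": 0,"tz": -150,"roll": 0}]}}

```text
t: 23.98
eef_pos: [630.3, 186.8, 197.9]
tcp_rot: [3.141, 0.002, -0.087]
ft_force: [-0.1, -0.2, -0.4]
opening: 0.578
grip_force: 0.0
```

```bash
python3 snap.py w11; python3 - <<'E'
from cam import *
d=pickle.load(open("w11.pkl","rb")); g=cv2.GaussianBlur(d["pixels"],(3,3),0).mean(2)
# predicted fin/blade tops, and column profiles there
for p in ([684,182,54],[694,181.5,54],[697,181.5,54],[700,181,54]):
    u,v=proj(d,p)[0]; print(p,u,v,g[int(round(v)),int(u)-9:int(u)+10].astype(int))
# collar: expected circle at home (top face z=98)
c=np.array([616+14.8-10,187-114.6]); print("collar pred",proj(d,[*c,98]))
q=cv2.HoughCircles(cv2.cvtColor(d["pixels"],cv2.COLOR_BGR2GRAY),cv2.HOUGH_GRADIENT_ALT,1,5,param1=80,param2=.6,minRadius=8,maxRadius=80); print(q)
Z=-d["view"][:3,:3].T@d["view"][:3,3]; print(Z, "r at z98:",321.9*30/(Z[2]-98))
E
```

```text
24.0333 [630.28146419 186.75401877 197.66341213] [ 3.14072435e+00  2.77691488e-03 -8.73055490e-02]
[684, 182, 54] 273.32817727547746 144.3045443667464 [165 164 163 164 164 159 140 109  85  78  86 109 138 156 162 160 158 157
 156]
[694, 181.5, 54] 272.9259075484055 133.59856479953828 [192 191 189 187 187 188 186 178 164 152 149 153 163 176 185 188 187 186
 185]
[697, 181.5, 54] 272.6464629939623 130.3703513397445 [185 184 182 180 179 178 173 156 124  93  79  83 103 134 160 171 174 173
 172]
[700, 181, 54] 272.89220316734486 127.08014439338325 [75 74 73 71 67 64 62 63 67 73 76 74 67 60 58 60 61 60 60]
collar pred [[405.38299803 209.44766834]]
[[[258.        299.         71.72427  ]
  [424.        305.         63.10152  ]
  [388.        199.         46.351555 ]
  [386.        222.         53.310196 ]
  [511.        247.         37.737164 ]
  [395.5       202.         33.347946 ]
  [248.        195.         38.763706 ]
  [403.        207.         34.157463 ]
  [434.        219.         60.591564 ]
  [412.        224.         52.909157 ]
  [257.        202.         32.13069  ]
  [187.    
[... 600 characters left out ...]
    254.         22.31453  ]
  [316.        321.         19.937038 ]
  [501.        255.         23.0818   ]
  [244.        212.         19.753351 ]
  [325.        324.         19.076578 ]
  [493.        264.         17.704504 ]
  [500.        291.         13.038156 ]
  [235.        217.         14.851931 ]
  [357.        208.         15.591106 ]
  [507.        312.         25.532093 ]
  [403.        207.         13.244113 ]
  [350.        322.         15.227837 ]
  [483.        251.         17.108652 ]
  [270.        185.         12.850595 ]
  [281.         85.          9.554182 ]
  [490.        325.         10.0880375]]]
[698.40822482 181.10412202 367.93284011] r at z98: 35.775565492123846
```

```bash
python3 - <<'E'
from cam import *
a=np.linspace(0,2*np.pi,90)
for n,z in (("w11",98),("w11",90),("w5",24)):
    d=pickle.load(open(n+".pkl","rb")); uv={"w11":(403,207),"w5":(276.2,159.3)}[n]
    c=atz(d,uv,z)
    for R in (30,12):
        p=proj(d,np.c_[c[0]+R*np.cos(a),c[1]+R*np.sin(a),a*0+z]).astype(np.float32); q=cv2.fitEllipse(p); print(n,z,R,c.round(1),np.round(q[0],1),np.round(np.array(q[1])/2,2))
E
```

```text
w11 98 30 [623.2  74.5  98. ] [402.9 206.1] [32.25 35.69]
w11 98 12 [623.2  74.5  98. ] [403.  206.9] [12.9  14.28]
w11 90 30 [621.   71.3  90. ] [403.  206.2] [31.32 34.66]
w11 90 12 [621.   71.3  90. ] [403.  206.9] [12.52 13.86]
w5 24 30 [ 402.7 -193.    24. ] [276.2 158.7] [28.12 28.33]
w5 24 12 [ 402.7 -193.    24. ] [276.2 159.2] [11.25 11.33]
```

```bash
python3 -c "
from cell import env
print(env.job_done())"
```

```text
the job is handed in; nothing more can be done
None
```

The job is handed in at about 24 s of the 66 s allowed: ring and collar are home on the spindle, each set down gently, and the carriage pointer is within about 0.3 mm of the clip blade with the grip released, the gripper clear and no contact made with the cassette, wipes or wand.

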